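# Park the router table: wind the lift down and cap the collet

## Task

Park the router table for the night: turn the black lift handwheel clockwise until its steel pointer stands at the brass stud, which lowers the collet, and put the wooden cover block fully home in the square recess over the collet, four feet down and smooth face up. Either may be done first. Leave the tape measure, the tin, the cork sanding block and the spanner where they are.

Things in the scene. Friction and masses are not known exactly. Their poses are not given: they have to be found in the camera images.
- slab: grey router-table top, 240 (x) x 300 (y) x 30 mm high, fixed on the bench; origin at the centre of its underside, z up. A wooden fence 30 mm thick rises to 90 mm above the bench along its whole +x edge, its near face 88 mm from the centre (its guide strip 84 mm). The recess is at (0, -85) mm, the handwheel at (0, +85) mm in its frame.
- recess (a point): centre of the floor of the square recess in the slab: 68 x 68 mm, sides parallel to the slab's x and y, 10 mm deep (floor 20 mm, rim 30 mm above the bench). Axes as the slab.
- collet_top (a point): centre of the top of the round steel collet, 30 mm across, that stands in the middle of the recess: 22 mm above the recess floor at wheel value 0, sinking 4.7 mm per radian to 7 mm above the floor at 3.2, so the block goes home only feet down and with the lift wound down.
- wheel_grip (a point): centre of the rim of the black handwheel, on its upright axis, at the height to grip. The rim is a round disc 66 mm across and 18 mm thick, from 52 to 70 mm above the bench, on a thin stem, with a steel pointer bar on its top from hub to rim; it can be gripped across from above.
- wheel (a joint): angle of the handwheel in rad, growing as it turns clockwise seen from above; the pointer stands at the stud at 3.2; stops at 0 and 4.2; it stays where it is left. Less than one turn is needed.
- stud (a point): top of the brass stud beside the handwheel, 46 mm from the wheel's axis towards the slab's -x; 8 mm across, 10 mm tall on the slab.
- block: wooden cover block, 64 x 64 x 27 mm, about 60 g: a 14 mm plate with a smooth outer face and four feet 16 x 16 x 13 mm at the corners of its other side (a cross-shaped channel 32 mm wide between them). Starts standing on an edge. Origin: middle of that edge; +x out of the footed side (plate x -13.5 to 0.5 mm, feet to 13.5), y along the edge, z along its 64 mm height.
- block_feet (a point): centre of the footed side, level with the ends of the feet; axes as the block. Home, the block stands 17 mm proud of the slab.
- block_top (a point): centre of the smooth outer face of the block; axes as the block.
- panel: dark hardboard panel 280 (x) x 300 (y) x 4 mm, fixed flat on the bench, on which the block, tape measure, tin and sanding block stand; origin at the centre of its underside.
- tape: grey tape measure lying flat, 66 x 62 mm, 34 mm high; origin at the centre of its underside; bystander.
- tin: bare metal tin, 72 mm across, 52 mm high; origin at the centre of its underside; bystander.
- sander: cork sanding block, 80 x 55 mm, 35 mm high; origin at the centre of its underside; bystander.
- spanner: steel spanner 150 mm long lying on the slab along its -x edge, under 15 mm high; its length is its own x; bystander.

How it is judged:
At the end, for the whole second after the job is handed in: The block sits in the recess with its feet down (its +x within 0.09 rad of straight down), the ends of its feet within 3 mm of the recess floor and within 5 mm of its centre, released and at rest; the handwheel stands at 3.2 rad within 0.15 rad (angle between block's own x axis and vertical above 3.05 rad and z of block_feet in the frame of slab below 0.023 m and horizontal distance between block_feet and recess below 0.005 m and value of joint wheel between 3.05 and 3.35 rad and linear speed of block below 0.02 m/s and contact force between block and the fingers below 0.1 N); the robot touches nothing.
It fails at once if the tape measure is moved more than 30 mm (distance of tape from where it was at the start of the episode above 0.03 m).
It fails at once if the tin is moved more than 30 mm (distance of tin from where it was at the start of the episode above 0.03 m).
It fails at once if the sanding block is moved more than 30 mm (distance of sander from where it was at the start of the episode above 0.03 m).
It fails at once if the spanner is moved more than 30 mm (distance of spanner from where it was at the start of the episode above 0.03 m).
It also fails if it takes over 72 s, if anything falls off the work surface, if the arm or the gripper's body presses on something with over 40 N, if the wrist force passes 120 N, or if a joint passes its speed limit or range.

## Robot

A 7-joint arm with a two-finger parallel gripper is mounted at the origin on the work surface. World frame = base frame: x ahead of the robot, y to its left, z up, the work surface at z = 0. Lengths are in m, angles in rad, forces in N, time in s.
With the tool pointing down it reaches from about 0.425 to 0.875 m from the base axis. Payload 4.7 kg.
Tool frame: the origin (TCP) lies where the fingers leave the gripper's body, on its centre line; the fingertips stand 70 mm ahead of it and the grasp point (between the pads) lies 51 mm ahead of it; z points along the fingers, y is the line along which they close (so a half turn about z gives the same grasp; the last joint's range is limited). The gripper opens to 87 mm and grips with 3 to 60 N. Pads are 19 mm wide; open, the fingers measure 117 mm over their backs; the gripper's body (75 mm by 190 mm) begins 51 mm behind the grasp point.
Start: joints at [1.217, 0.321, -0.07, 1.45, 0.023, 1.371, -0.057], TCP at [0.234, -0.607, 0.292] pointing down, gripper open.
Joint ranges: [-2.86, 2.86], [-0.3, 2.09], [-1.38, 1.24], [0.06, 2.45], [-1.56, 4.7], [0.09, 2.05], [-2.69, 2.69]. Speed limits (rad/s): [2.57, 2.57, 3.14, 3.14, 3.14, 3.14, 3.14].

## Interface

Orientations are given as a rotation vector (axis times angle).
In Python, from bench import get_state, get_image, get_calibration, close_job gives the robot as it stands.
- The arm moves only by the tool send_rows, never from a script. Its argument "rows" is a list of rows, each an object of numbers: "hand": the finger opening in mm, from 0 to 87; "x", "y", "z": the shift along the world's x, y, z in mm; "roll": the turn about the world's z in degrees. A call has 1 to 10 rows; each row shifts and turns the commanded pose from where the row before left it; what a row does not reach is not made up. A row lasts 1/10 s, in which the tool goes at most 50 mm and 8.59 degrees, less where a joint would pass 70% of its speed; a pose out of reach is approached as far as the arm can. A call is refused whole if a number of a shift passes 50 or a number of a turn 8.59, either way. A call with a gripper value outside its range is refused whole. The fingers move at their own pace and stop on an object; "force" is the grip in N (left out, the last holds). Time passes only in rows, so rows that do not move let the fingers close. It gives the time, the measured TCP pose, the force, the opening and the grip force at its end, in the units of the state.
- get_state(): the state, without advancing time (a new reading comes with each control period).
- get_image(name): name is "scene" or "top" or "wrist"; returns the picture (420x560x3 uint8, blue, green, red); there is no depth.
- get_calibration(name): a dict with "mtx" (3x3 intrinsics, pixels), "world_from_camera" (4x4, takes a point from camera to world coordinates). Camera axes: x right, y down, z forward; pixel columns grow to the right and rows downward; lengths in m; the calibration is good to about 2 mm. A picture is of the moment at which its call begins: read the wrist's pose just before it. get_calibration takes no time and is no camera call; for the wrist camera it gives the pose at the moment of the call.
- close_job(): hands the job in; it is judged then, once.
The state is a dict: "time": time; "joint_positions": joint angles; "qd": joint speeds; "joint_torque": joint torques, N m; "position": TCP position; "tool_rot": TCP orientation; "ft_force": force on the tool from outside, world axes, zero at the start; "torque": the same for the moment, N m; "grip_width": opening from 0.0 (shut) to 1.0 (fully open); "grip_force": force on a finger pad.
Only numpy, scipy, OpenCV 4.12 (cv2) and the standard library are available. Lean on these libraries where they do the work, as an engineer would, in place of code of your own. Each camera call takes 0.05 s, during which the arm holds its last target. There are 200 camera calls.

## Working session

There is one attempt and no reset: what is moved stays moved. The work goes in short steps, Python scripts to look and compute and a tool call to move; the robot and the scene stay as the last step left them, time stands still between calls to the robot, and variables do not carry over. Pictures are saved under pics/ and viewed, at most 10 in all, crops included, and the job is handed in when it is done.

Besides the shell and the picture viewer there is one more tool, called after "Call:" as name(argument=value, ...) on one line, values as JSON. send_rows: Moves the arm, as the interface text tells. Its arguments: {"type":"object","properties":{"rows":{"type":"array","items":{"type":"object","properties":{"hand":{"type":"number"},"x":{"type":"number"},"y":{"type":"number"},"z":{"type":"number"},"roll":{"type":"number"}}}},"force":{"type":"number"}},"required":["rows"]}

```bash
mkdir -p pics; ls; python3 - <<'E'
from bench import *
import cv2,numpy as np
s=get_state();print(s)
for n in("scene","top"):
    cv2.imwrite(f"pics/{n}0.png",get_image(n));c=get_calibration(n);print(c)
E
```

```text
pics
{'time': 0.0, 'joint_positions': array([ 1.21709936,  0.32181818, -0.07008415,  1.45170443,  0.02260961,
        1.37080511, -0.05693443]), 'qd': array([-0.00063012, -0.0013703 , -0.00029233,  0.00073711,  0.00046413,
       -0.00067541, -0.00096001]), 'joint_torque': array([-6.43280032e-05, -4.91282129e+01, -4.04140949e-01, -3.12525022e+01,
       -6.39184099e-02,  4.36723139e-02,  2.02231736e-04]), 'position': array([ 0.23351396, -0.60613931,  0.29114975]), 'tool_rot': array([-3.08676034e+00, -5.74134430e-01,  7.28450324e-04]), 'ft_force': array([-0.38884282,  0.25237336, -0.28059167]), 'torque': array([0.00601874, 0.05386489, 0.06482361]), 'grip_force': 0.0, 'grip_width': 1.0018364272825204}
{'mtx': array([[436.15760343,   0.        , 281.0145063 ],
       [  0.        , 436.15760343, 209.53317013],
       [  0.        ,   0.        ,   1.        ]]), 'world_from_camera': array([[-0.13916936,  0.59908626, -0.78849701,  1.24618265],
       [ 0.99016214,  0.07250968, -0.11967157,  0.1245106 ],
       [-0.01451993, -0.7973945 , -0.60328366,  0.62743193],
       [ 0.        ,  0.        ,  0.        ,  1.        ]])}
{'mtx': array([[413.45123011,   0.        , 282.18359106],
       [  0.        , 413.45123011, 215.49159999],
       [  0.        ,   0.        ,   1.        ]]), 'world_from_camera': array([[ 3.96114799e-04, -9.88319122e-01,  1.52398019e-01,
         4.01842366e-01],
       [-9.99992806e-01, -9.66384207e-04, -3.66792197e-03,
         1.75608795e-02],
       [ 3.77235246e-03, -1.52395470e-01, -9.88312395e-01,
         1.02679407e+00],
       [ 0.00000000e+00,  0.00000000e+00,  0.00000000e+00,
         1.00000000e+00]])}
```

View pics/top0.png

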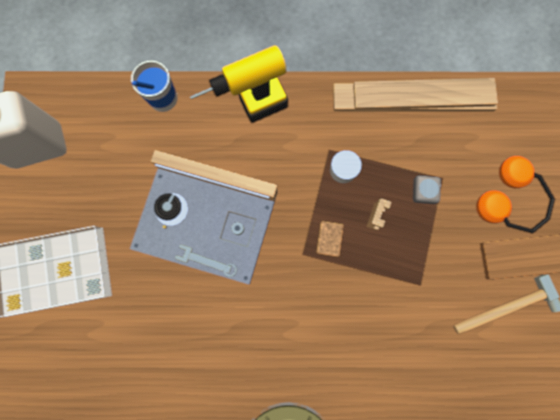

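View pics/scene0.png

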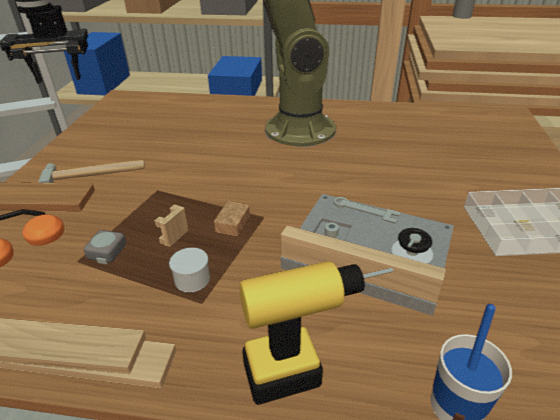

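The top view shows the slab on the left, with the wheel at (170,208), the collet at (237,228) and the stud near (165,227). The block is at (379,213) on the panel, its feet pointing right in the image (roughly -y) towards the tape at (428,188). I can tip it feet-down with a push at its top edge, then regrip it flat.

```bash
cat > h.py <<'E'
from bench import *
import cv2,numpy as np
def ray(c,uv,z):
    M=c["world_from_camera"];d=M[:3,:3]@np.linalg.solve(c["mtx"],[uv[0],uv[1],1.]);o=M[:3,3]
    return (o+d*(z-o[2])/d[2])*1000
def proj(c,p):
    M=c["world_from_camera"];q=c["mtx"]@(M[:3,:3].T@(np.array(p)/1000-M[:3,3]));return q[:2]/q[2]
E
python3 - <<'E'
from h import *
c=get_calibration("top")
for n,uv,z in [("block",(379,213),.06),("blockfeet",(387,215),.04),("collet",(237,228),.04),("wheel",(169,207),.065),("tape",(428,188),.03),("tin",(346,166),.05),("sander",(330,238),.03),("slab a",(131,248),.03),("slab b",(250,283),.03),("slabc",(276,193),.09),("slabd",(153,152),.09)]: print(n,ray(c,uv,z).round())
im=get_image("top"); cv2.imwrite("pics/topc.png",np.hstack([cv2.resize(im[140:290,120:290],None,fx=2.3,fy=2.3,interpolation=3),cv2.resize(im[140:290,300:450],None,fx=2.3,fy=2.3,interpolation=3)]))
s=get_state();print(get_calibration("wrist"))
E
```

```text
block [ 557. -216.   60.]
blockfeet [ 555. -240.   40.]
collet [523. 122.  40.]
wheel [570. 281.  65.]
tape [ 625. -346.   30.]
tin [ 675. -142.   50.]
sander [ 501. -102.   30.]
slab a [476. 378.  30.]
slab b [393.  90.  30.]
slabc [599.  28.  90.]
slabd [697. 317.  90.]
{'mtx': array([[334.90165798,   0.        , 279.76442934],
       [  0.        , 334.90165798, 213.5987539 ],
       [  0.        ,   0.        ,   1.        ]]), 'world_from_camera': array([[ 0.36044102, -0.8921718 , -0.27223473,  0.30787916],
       [-0.93277986, -0.34537364, -0.10314444, -0.57859728],
       [-0.00200014,  0.29111256, -0.95668672,  0.38285394],
       [ 0.        ,  0.        ,  0.        ,  1.        ]])}
```

View pics/topc.png

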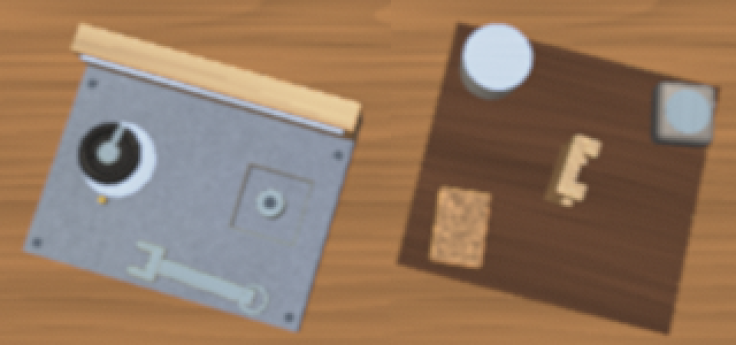

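Call:
send_rows(rows=[{"x":33,"y":40,"roll":-3.6,"hand":0},{"x":33,"y":40,"roll":-3.6,"hand":0},{"x":33,"y":40,"roll":-3.6,"hand":0},{"x":33,"y":40,"roll":-3.6,"hand":0},{"x":33,"y":40,"roll":-3.6,"hand":0},{"x":33,"y":40,"roll":-3.6,"hand":0},{"x":33,"y":40,"roll":-3.6,"hand":0},{"x":33,"y":40,"roll":-3.6,"hand":0},{"x":33,"y":40,"roll":-3.6,"hand":0},{"hand":0}], force=20)

```text
schema error: expected keys hand, x, y, z, roll
```

```bash
python3 - <<'E'
from h import *
s=get_state();c=get_calibration("wrist");im=get_image("wrist");cv2.imwrite("pics/w1.png",im)
print(s["position"],s["tool_rot"],s["joint_positions"].round(2),c["world_from_camera"].round(3).tolist())
E
```

```text
[ 0.23357142 -0.60625011  0.29144677] [-3.08726500e+00 -5.74206784e-01  4.84858037e-04] [ 1.22  0.32 -0.07  1.45  0.02  1.37 -0.06] [[0.36, -0.892, -0.272, 0.308], [-0.933, -0.345, -0.103, -0.579], [-0.002, 0.291, -0.957, 0.383], [0.0, 0.0, 0.0, 1.0]]
```

View pics/w1.png

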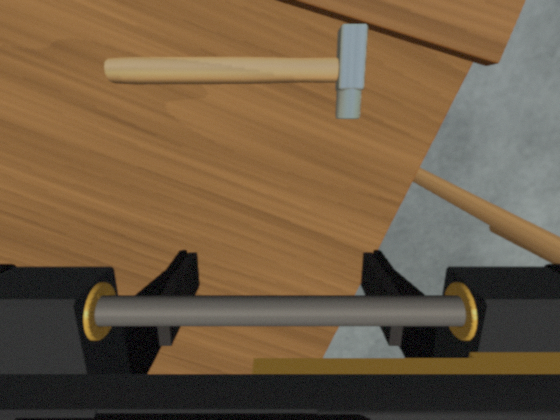

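The move was refused because every row must carry all five keys, so the picture only shows the start position (hammer, fingertips at row 255). I'll resend.

Call:
send_rows(rows=[{"x":33,"y":40,"z":0,"roll":-3.6,"hand":0},{"x":33,"y":40,"z":0,"roll":-3.6,"hand":0},{"x":33,"y":40,"z":0,"roll":-3.6,"hand":0},{"x":33,"y":40,"z":0,"roll":-3.6,"hand":0},{"x":33,"y":40,"z":0,"roll":-3.6,"hand":0},{"x":33,"y":40,"z":0,"roll":-3.6,"hand":0},{"x":33,"y":40,"z":0,"roll":-3.6,"hand":0},{"x":33,"y":40,"z":0,"roll":-3.6,"hand":0},{"x":33,"y":40,"z":0,"roll":-3.6,"hand":0},{"x":0,"y":40,"z":0,"roll":-3.6,"hand":0}], force=20)

```text
time: 1.2
position: [0.5231, -0.2162, 0.2917]
tool_rot: [-3.113, 0.406, -0.002]
ft_force: [0.2, 0.2, -0.6]
grip_width: 0.172
grip_force: 0.0
```

Call:
send_rows(rows=[{"x":0,"y":0,"z":0,"roll":0,"hand":0},{"x":0,"y":0,"z":0,"roll":0,"hand":0}])

```text
time: 1.4
position: [0.5202, -0.2184, 0.2923]
tool_rot: [3.115, -0.403, -0.0]
ft_force: [-0.1, -0.6, -0.1]
grip_width: 0.032
grip_force: 0.0
```

```bash
python3 - <<'E'
from h import *
s=get_state();c=get_calibration("wrist");im=get_image("wrist");cv2.imwrite("pics/w2.png",im)
print(s["position"],s["tool_rot"],s["joint_positions"].round(2),c["world_from_camera"].round(3).tolist())
E
```

```text
[ 0.52023963 -0.21835707  0.29228848] [ 3.11496678e+00 -4.03197876e-01 -3.69641275e-04] [ 0.65  0.16 -0.33  1.66  0.05  1.34 -1.52] [[-0.254, -0.925, -0.282, 0.597], [-0.967, 0.243, 0.073, -0.24], [0.001, 0.291, -0.957, 0.384], [0.0, 0.0, 0.0, 1.0]]
```

View pics/w2.png

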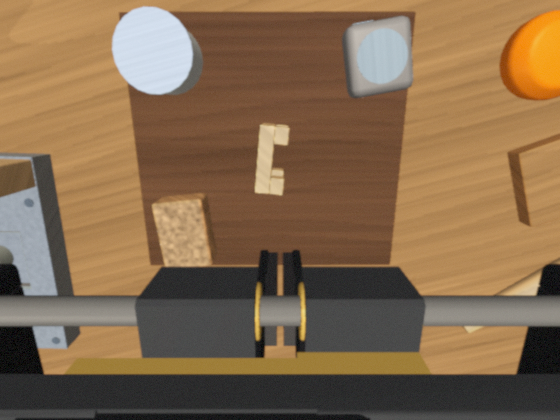

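The wrist view shows the block's smooth top edge from (261,124) to (256,192), with the feet to the right at x about 286. The tape is at (380,55), the tin at (155,50) and the sander at (183,230).

```bash
python3 - <<'E'
from h import *
c=get_calibration("wrist");im=cv2.imread("pics/w2.png")
hsv=cv2.cvtColor(im[100:220,220:320],cv2.COLOR_BGR2HSV);m=cv2.inRange(hsv,(8,40,150),(30,200,255))
k,_=cv2.findContours(m,0,2);k=max(k,key=cv2.contourArea)
r=cv2.minAreaRect(k);b=cv2.boxPoints(r)+[220,100]
print(b)
w=np.array([ray(c,p,.068) for p in b]);print(w.round(1))
for i in range(4):
    d=w[i]-w[i-1];print(np.linalg.norm(d),np.degrees(np.arctan2(d[1],d[0])))
E
```

```text
[[252.34653473 192.53466034]
 [259.4257431  121.74257851]
 [289.62376404 124.76238251]
 [282.54455566 195.55446625]]
[[ 531.1 -197.    68. ]
 [ 592.8 -221.7   68. ]
 [ 583.2 -247.5   68. ]
 [ 520.7 -224.4   68. ]]
29.354454266732713 69.24927129411914
66.50652609862875 -21.78344270742165
27.610024590342316 -110.38698403054754
66.67324381119991 159.71875775967456
```

Call:
send_rows(rows=[{"x":26,"y":17,"z":0,"roll":-3,"hand":0},{"x":26,"y":17,"z":0,"roll":-3,"hand":0},{"x":0,"y":0,"z":-40,"roll":0,"hand":0},{"x":0,"y":0,"z":-40,"roll":0,"hand":0},{"x":0,"y":0,"z":-40,"roll":0,"hand":0},{"x":0,"y":0,"z":-30,"roll":0,"hand":0},{"x":0,"y":0,"z":-17,"roll":0,"hand":0},{"x":0,"y":0,"z":0,"roll":0,"hand":0}])

```text
time: 2.25
position: [0.5694, -0.1873, 0.1219]
tool_rot: [-3.088, 0.575, 0.01]
ft_force: [0.5, 0.6, -0.5]
grip_width: 0.002
grip_force: 0.0
```

Call:
send_rows(rows=[{"x":-1.8,"y":-4.6,"z":0,"roll":0,"hand":0},{"x":-1.8,"y":-4.6,"z":0,"roll":0,"hand":0},{"x":-1.8,"y":-4.6,"z":0,"roll":0,"hand":0},{"x":-1.8,"y":-4.6,"z":0,"roll":0,"hand":0},{"x":-1.8,"y":-4.6,"z":0,"roll":0,"hand":0},{"x":-1.8,"y":-4.6,"z":0,"roll":0,"hand":0},{"x":-1.8,"y":-4.6,"z":0,"roll":0,"hand":0},{"x":-1.8,"y":-4.6,"z":0,"roll":0,"hand":0},{"x":-1.8,"y":-4.6,"z":0,"roll":0,"hand":0},{"x":-1.8,"y":-4.6,"z":0,"roll":0,"hand":0}])

```text
time: 3.25
position: [0.5539, -0.2318, 0.1252]
tool_rot: [3.089, -0.57, -0.0]
ft_force: [-1.0, -0.4, 0.5]
grip_width: 0.004
grip_force: 0.0
```

```bash
python3 - <<'E'
from h import *
s=get_state();im=get_image("scene");cv2.imwrite("pics/s1.png",cv2.resize(im[150:320,60:300],None,fx=2,fy=2))
print(s["position"],s["ft_force"])
E
```

```text
[ 0.55386615 -0.23180521  0.12521182] [-0.96154194 -0.43190592  0.46980058]
```

View pics/s1.png

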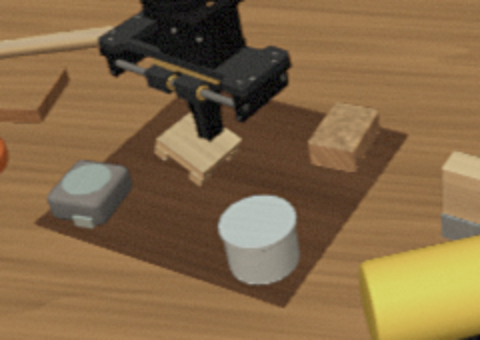

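The block now lies feet down and clear of everything. I'll do the wheel next.

Call:
send_rows(rows=[{"x":0,"y":0,"z":40,"roll":8,"hand":87},{"x":0,"y":0,"z":40,"roll":8,"hand":87},{"x":0,"y":0,"z":40,"roll":8,"hand":87},{"x":0,"y":20,"z":40,"roll":8,"hand":87},{"x":1,"y":40,"z":0,"roll":8,"hand":87},{"x":1,"y":40,"z":0,"roll":8,"hand":87},{"x":1,"y":40,"z":0,"roll":8,"hand":87},{"x":1,"y":40,"z":0,"roll":8,"hand":87},{"x":1,"y":40,"z":0,"roll":8,"hand":87},{"x":1,"y":40,"z":0,"roll":8,"hand":87}])

```text
time: 4.3
position: [0.5599, 0.0302, 0.2855]
tool_rot: [2.728, 1.556, 0.0]
ft_force: [0.5, -0.1, -0.2]
grip_width: 0.837
grip_force: 0.0
```

Call:
send_rows(rows=[{"x":1,"y":40,"z":0,"roll":8,"hand":87},{"x":1,"y":40,"z":0,"roll":8,"hand":87},{"x":1,"y":40,"z":0,"roll":8,"hand":87},{"x":1,"y":40,"z":0,"roll":8,"hand":87},{"x":1,"y":40,"z":0,"roll":8,"hand":87},{"x":1,"y":40,"z":0,"roll":8,"hand":87},{"x":0,"y":10,"z":0,"roll":8,"hand":87},{"x":0,"y":0,"z":0,"roll":8,"hand":87},{"x":0,"y":0,"z":0,"roll":8,"hand":87},{"x":0,"y":0,"z":0,"roll":8,"hand":87}])

```text
time: 5.3
position: [0.566, 0.2787, 0.2851]
tool_rot: [-1.089, -2.947, 0.0]
ft_force: [-0.6, 0.0, -0.7]
grip_width: 0.999
grip_force: 0.0
```

Call:
send_rows(rows=[{"x":0,"y":0,"z":0,"roll":8,"hand":87},{"x":0,"y":0,"z":0,"roll":8,"hand":87},{"x":0,"y":0,"z":0,"roll":8,"hand":87},{"x":0,"y":0,"z":0,"roll":0,"hand":87},{"x":0,"y":0,"z":0,"roll":0,"hand":87}])

```text
time: 5.8
position: [0.5661, 0.2784, 0.2852]
tool_rot: [-0.468, -3.106, -0.0]
ft_force: [-0.7, -1.0, -0.8]
grip_width: 0.997
grip_force: 0.0
```

```bash
python3 - <<'E'
from h import *
s=get_state();c=get_calibration("wrist");im=get_image("wrist");cv2.imwrite("pics/w3.png",im)
print(s["position"],s["tool_rot"],s["joint_positions"].round(2),s["grip_width"]);print(proj(c,(570,281,65)))
E
```

```text
[0.56614642 0.2784205  0.28516458] [-4.67720435e-01 -3.10633502e+00 -2.58026365e-04] [ 0.28  0.47 -1.05  1.48  0.41  1.42  0.49] 0.9972284639208707
[284.46959976 202.39929875]
```

View pics/w3.png

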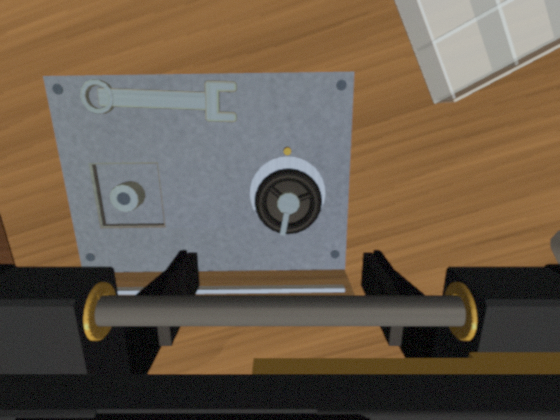

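Hub at (288,203), pointer tip at (283,233), stud at (287,152), collet at (124,198). The slab corner screws are at (58,89), (341,85), (334,254) and (91,257).

```bash
python3 - <<'E'
from h import *
c=get_calibration("wrist");im=cv2.imread("pics/w3.png")
g=cv2.cvtColor(im,cv2.COLOR_BGR2GRAY)
m=cv2.inRange(g,0,75);m[:150]=0;m[245:]=0;m[:,:240]=0;m[:,335:]=0
k,_=cv2.findContours(m,0,2);k=max(k,key=cv2.contourArea);(cc,r)=cv2.minEnclosingCircle(k);print("rim",cc,r,ray(c,cc,.061),ray(c,cc,.07))
P=lambda u,z:ray(c,u,z)
s=[P(u,.03) for u in((58,89),(341,85),(334,254),(91,257))];print(np.round(s,1))
ang=lambda d:np.degrees(np.arctan2(d[1],d[0]))
print("y axis",ang(s[1]-s[0]),ang(s[2]-s[3]),"centre",np.mean(s,0))
print("stud",P((287,152),.04),"collet",P((124,198),.042))
h=P((288,203),.072);t=P((283,233),.072);print("hub",h,"pointer ang",ang(t-h))
yaw=np.radians((ang(s[1]-s[0])+ang(s[2]-s[3]))/2-90);R=np.array([[np.cos(yaw),-np.sin(yaw)],[np.sin(yaw),np.cos(yaw)]])
C=np.mean(s,0)[:2];print("yaw",np.degrees(yaw),"recess",C+R@[0,-85],"wheel",C+R@[0,85],"stud",C+R@[-46,85],"val",3.2-np.radians((ang(t-h)-np.degrees(yaw)-180)%360))
E
```

```text
rim (287.86151123046875, 201.63668823242188) 33.20894241333008 [571.3112505  284.12363554  61.        ] [568.97722124 284.60447019  70.        ]
[[405.4 101.2  30. ]
 [482.5 365.2  30. ]
 [652.7 314.6  30. ]
 [576.1  52.2  30. ]]
y axis 73.71194511931795 73.72200627672257 centre [529.19501994 208.29033471  30.        ]
stud [527.60558459 296.80259269  40.        ] collet [523.0811794  122.93362779  42.        ]
hub [569.76759835 284.45600864  72.        ] pointer ang -25.798631973176175
yaw -16.283024301979736 recess [505.36252242 126.69982017] wheel [553.02751745 289.88084924] stud [508.87265077 302.77843613] val 0.22448603060061512
```

Call:
send_rows(rows=[{"x":4,"y":6,"z":-40,"roll":0,"hand":87},{"x":0,"y":0,"z":-40,"roll":0,"hand":87},{"x":0,"y":0,"z":-40,"roll":0,"hand":87},{"x":0,"y":0,"z":-30,"roll":0,"hand":87},{"x":0,"y":0,"z":-19,"roll":0,"hand":87},{"x":0,"y":0,"z":0,"roll":0,"hand":87}])

```text
time: 6.45
position: [0.5689, 0.2836, 0.1137]
tool_rot: [-0.463, -3.104, 0.004]
ft_force: [0.2, 0.8, -0.5]
grip_width: 1.001
grip_force: 0.0
```

Call:
send_rows(rows=[{"x":0,"y":0,"z":0,"roll":0,"hand":60},{"x":0,"y":0,"z":0,"roll":0,"hand":60},{"x":0,"y":0,"z":0,"roll":0,"hand":60},{"x":0,"y":0,"z":0,"roll":0,"hand":60}], force=20)

```text
time: 6.85
position: [0.5708, 0.2851, 0.1178]
tool_rot: [0.463, 3.105, 0.003]
ft_force: [-0.3, 0.6, 3.5]
grip_width: 0.755
grip_force: 20.0
```

Call:
send_rows(rows=[{"x":0,"y":0,"z":0,"roll":-7,"hand":60},{"x":0,"y":0,"z":0,"roll":-7,"hand":60},{"x":0,"y":0,"z":0,"roll":-7,"hand":60},{"x":0,"y":0,"z":0,"roll":-7,"hand":60},{"x":0,"y":0,"z":0,"roll":-7,"hand":60},{"x":0,"y":0,"z":0,"roll":-7,"hand":60},{"x":0,"y":0,"z":0,"roll":-7,"hand":60},{"x":0,"y":0,"z":0,"roll":-7,"hand":60}])

```text
time: 7.65
position: [0.5712, 0.2855, 0.1178]
tool_rot: [1.872, 2.521, 0.006]
ft_force: [2.4, 1.4, 0.1]
grip_width: 0.756
grip_force: 20.0
```

```bash
python3 - <<'E'
from h import *
s=get_state();print(s["position"],s["tool_rot"],s["joint_positions"].round(2),s["ft_force"],s["torque"])
E
```

```text
[0.57124677 0.28554705 0.11782928] [1.87183303 2.52095841 0.00599848] [ 0.08  0.55 -0.76  1.65  0.41  1.11 -0.5 ] [2.39823919 1.44265301 0.0654815 ] [ 0.29723002 -0.35040586  0.09721778]
```

Call:
send_rows(rows=[{"x":0,"y":0,"z":0,"roll":-7,"hand":60},{"x":0,"y":0,"z":0,"roll":-7,"hand":60},{"x":0,"y":0,"z":0,"roll":-7,"hand":60},{"x":0,"y":0,"z":0,"roll":-7,"hand":60},{"x":0,"y":0,"z":0,"roll":-7,"hand":60},{"x":0,"y":0,"z":0,"roll":-7,"hand":60},{"x":0,"y":0,"z":0,"roll":-7,"hand":60},{"x":0,"y":0,"z":0,"roll":-7,"hand":60}])

```text
time: 8.45
position: [0.5718, 0.2854, 0.1178]
tool_rot: [2.838, 1.348, 0.008]
ft_force: [3.9, 0.2, -0.1]
grip_width: 0.752
grip_force: 20.0
```

Call:
send_rows(rows=[{"x":0,"y":0,"z":0,"roll":-7,"hand":60},{"x":0,"y":0,"z":0,"roll":-7,"hand":60},{"x":0,"y":0,"z":0,"roll":-7,"hand":60},{"x":0,"y":0,"z":0,"roll":-7,"hand":60},{"x":0,"y":0,"z":0,"roll":-7,"hand":60},{"x":0,"y":0,"z":0,"roll":-7,"hand":60},{"x":0,"y":0,"z":0,"roll":-7,"hand":60},{"x":0,"y":0,"z":0,"roll":-7,"hand":60},{"x":0,"y":0,"z":0,"roll":-2.5,"hand":60},{"x":0,"y":0,"z":0,"roll":0,"hand":60}])

```text
time: 9.45
position: [0.572, 0.2848, 0.1178]
tool_rot: [-3.134, 0.204, -0.008]
ft_force: [4.9, 0.9, 1.5]
grip_width: 0.755
grip_force: 20.0
```

```bash
python3 - <<'E'
from h import *
s=get_state();print(s["position"],s["tool_rot"],s["joint_positions"].round(2),s["ft_force"],s["torque"])
E
```

```text
[0.57201783 0.28477719 0.11778807] [-3.13367458  0.20381686 -0.00750205] [-0.2   0.46 -0.38  1.66  0.19  1.06 -2.34] [4.898662   0.85544294 1.50355627] [-0.28576528 -0.99941334 -0.09415855]
```

Call:
send_rows(rows=[{"x":0,"y":0,"z":0,"roll":0,"hand":87},{"x":0,"y":0,"z":0,"roll":0,"hand":87},{"x":0,"y":0,"z":0,"roll":0,"hand":87},{"x":0,"y":0,"z":40,"roll":0,"hand":87},{"x":0,"y":0,"z":40,"roll":0,"hand":87},{"x":0,"y":0,"z":40,"roll":0,"hand":87},{"x":0,"y":0,"z":40,"roll":0,"hand":87},{"x":-30,"y":-20,"z":10,"roll":0,"hand":87},{"x":-30,"y":-20,"z":0,"roll":0,"hand":87},{"x":0,"y":0,"z":0,"roll":0,"hand":87}])

```text
time: 10.45
position: [0.5066, 0.2425, 0.2861]
tool_rot: [3.132, -0.203, -0.004]
ft_force: [0.4, -0.2, 0.2]
grip_width: 1.0
grip_force: 0.0
```

```bash
python3 - <<'E'
from h import *
s=get_state();c=get_calibration("wrist");im=get_image("wrist");cv2.imwrite("pics/w4.png",im)
print(s["position"],s["tool_rot"],s["joint_positions"].round(2),s["grip_width"])
np.save("c4.npy",c["world_from_camera"])
E
```

```text
[0.50661259 0.24247227 0.28606715] [ 3.13155718 -0.2034573  -0.0038172 ] [-0.13  0.16 -0.41  1.67  0.07  1.33 -2.25] 1.0001694527830498
```

View pics/w4.png

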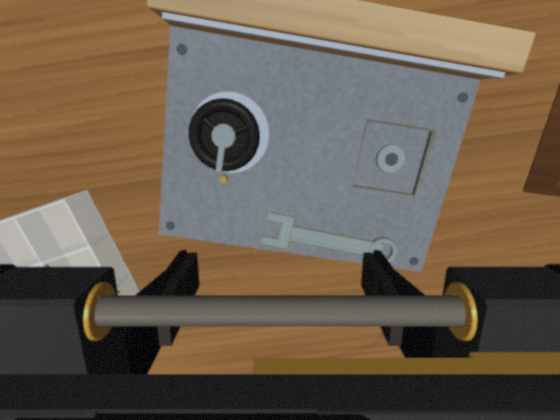

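Pointer runs from the hub at (223,135) to its tip at (219,170). The stud is at (223,180), the recess rim corners at (366,120), (432,130), (415,194) and (354,186), and the collet at (391,159).

```bash
python3 - <<'E'
from h import *
c=get_calibration("wrist")
P=lambda u,z:ray(c,u,z)
ang=lambda d:np.degrees(np.arctan2(d[1],d[0]))
im=cv2.imread("pics/w4.png");hsv=cv2.cvtColor(im,cv2.COLOR_BGR2HSV)
hub=P((223,135),.072);tip=P((219,170),.072);st=P((223,180),.04)
print("hub",hub,"ptr",ang(tip-hub),"stud dir",ang(st-hub),"stud",st,np.linalg.norm((st-hub)[:2]))
q=np.array([P(u,.03) for u in((366,120),(432,130),(415,194),(354,186))]);print(q.round(1),q.mean(0))
for i in range(4):print(ang(q[i]-q[i-1]),np.linalg.norm(q[i]-q[i-1]))
print("collet",P((391,159),.027))
s=[P(u,.03) for u in((182,49),(462,98),(413,261),(170,225))]
print("y axis",ang(s[0]-s[1]),ang(s[3]-s[2]))
E
```

```text
hub [574.01651438 284.5780836   72.        ] ptr 163.16303306085203 stud dir 163.5978441669806 stud [528.37890233 298.01182921  40.        ] 47.57370234233237
[[568.2 147.3  30. ]
 [549.9  81.7  30. ]
 [485.3  99.5  30. ]
 [502.4 163.6  30. ]] [526.46220579 123.04033306  30.        ]
-13.869535863076937 67.77104647045688
-105.59733577437554 68.06528404343312
164.59268597655344 66.99519587565972
75.04735359532137 66.24828703080442
collet [525.43458005 122.81378477  27.        ]
y axis 73.46498540353977 73.55472689302769
```

The pointer is within 0.5° of the stud direction, so the wheel is done. The recess centre is about (524,122) mm. Now back to the block.

Call:
send_rows(rows=[{"x":1,"y":-45,"z":0,"roll":-1,"hand":87},{"x":1,"y":-45,"z":0,"roll":-1,"hand":87},{"x":1,"y":-45,"z":0,"roll":-1,"hand":87},{"x":1,"y":-45,"z":0,"roll":-1,"hand":87},{"x":1,"y":-45,"z":0,"roll":-1,"hand":87},{"x":1,"y":-45,"z":0,"roll":-1,"hand":87},{"x":1,"y":-45,"z":0,"roll":-1,"hand":87},{"x":1,"y":-45,"z":0,"roll":-1,"hand":87},{"x":1,"y":-45,"z":0,"roll":-1,"hand":87},{"x":1,"y":-45,"z":0,"roll":-1,"hand":87}])

```text
time: 11.5
position: [0.5206, -0.207, 0.2859]
tool_rot: [3.105, -0.475, -0.0]
ft_force: [1.0, 0.7, 0.0]
grip_width: 1.0
grip_force: 0.0
```

Call:
send_rows(rows=[{"x":0,"y":-45,"z":0,"roll":0,"hand":87},{"x":0,"y":0,"z":0,"roll":0,"hand":87},{"x":0,"y":0,"z":0,"roll":0,"hand":87}])

```text
time: 11.8
position: [0.5203, -0.2514, 0.2854]
tool_rot: [-3.104, 0.479, 0.002]
ft_force: [0.0, 0.9, 0.5]
grip_width: 1.002
grip_force: 0.0
```

```bash
python3 - <<'E'
from h import *
s=get_state();c=get_calibration("wrist");im=get_image("wrist");cv2.imwrite("pics/w5.png",im)
print(s["position"],s["tool_rot"],s["joint_positions"].round(2),proj(c,(541,-264,31)))
u,v=map(int,proj(c,(541,-264,31)));x0,y0=u-60,v-60
hsv=cv2.cvtColor(im[y0:y0+120,x0:x0+120],cv2.COLOR_BGR2HSV);m=cv2.inRange(hsv,(8,40,175),(30,200,255))
k,_=cv2.findContours(m,0,2);k=max(k,key=cv2.contourArea)
r=cv2.minAreaRect(k);b=cv2.boxPoints(r)+[x0,y0];print(b)
w=np.array([ray(c,p,.031) for p in b]);print(w.round(1),w.mean(0))
for i in range(4):
    d=w[i]-w[i-1];print(np.linalg.norm(d),np.degrees(np.arctan2(d[1],d[0])))
cv2.drawContours(im,[b.astype(int)],0,(0,0,255),1);cv2.imwrite("pics/w5b.png",im)
E
```

```text
[ 0.52027788 -0.25142426  0.28539026] [-3.10423492e+00  4.79172481e-01  2.14389718e-03] [ 0.4   0.17  0.01  1.65 -0.    1.32 -1.47] [284.3367717  168.14627496]
[[252.55750847 197.06230164]
 [255.0143795  135.6405735 ]
 [316.63578796 138.1054306 ]
 [314.17891693 199.52716064]]
[[ 521.7 -222.6   31. ]
 [ 581.3 -245.6   31. ]
 [ 560.3 -304.2   31. ]
 [ 499.4 -284.4   31. ]] [ 540.65499756 -264.17436632   31.        ]
65.66956778643969 70.143575733748
63.89413504758454 -21.08000621357102
62.22558132603858 -109.73528965464999
64.0448995830325 162.00447398148643
```

View pics/w5b.png

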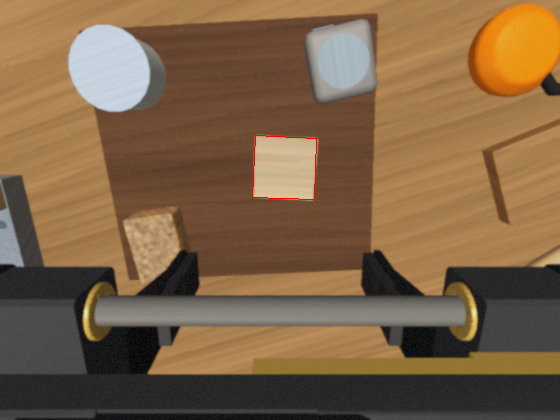

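Call:
send_rows(rows=[{"x":19,"y":-12,"z":-30,"roll":-2,"hand":87},{"x":0,"y":0,"z":-40,"roll":0,"hand":87},{"x":0,"y":0,"z":-40,"roll":0,"hand":87},{"x":0,"y":0,"z":-40,"roll":0,"hand":87},{"x":0,"y":0,"z":-30,"roll":0,"hand":87},{"x":0,"y":0,"z":-18,"roll":0,"hand":87},{"x":0,"y":0,"z":0,"roll":0,"hand":87},{"x":0,"y":0,"z":0,"roll":0,"hand":87}])

```text
time: 12.65
position: [0.54, -0.2609, 0.0886]
tool_rot: [-3.097, 0.526, -0.0]
ft_force: [0.4, -0.4, 0.3]
grip_width: 0.997
grip_force: 0.0
```

Call:
send_rows(rows=[{"x":0,"y":0,"z":0,"roll":0,"hand":58},{"x":0,"y":0,"z":0,"roll":0,"hand":58},{"x":0,"y":0,"z":0,"roll":0,"hand":58},{"x":0,"y":0,"z":0,"roll":0,"hand":58},{"x":0,"y":0,"z":0,"roll":0,"hand":58}], force=15)

```text
time: 13.15
position: [0.5394, -0.2626, 0.0891]
tool_rot: [3.096, -0.53, 0.002]
ft_force: [-0.8, -0.0, 3.7]
grip_width: 0.738
grip_force: 15.0
```

Call:
send_rows(rows=[{"x":0,"y":0,"z":30,"roll":0,"hand":58},{"x":0,"y":0,"z":40,"roll":0,"hand":58},{"x":0,"y":0,"z":40,"roll":0,"hand":58},{"x":-2,"y":30,"z":0,"roll":1,"hand":58},{"x":-2,"y":40,"z":0,"roll":1,"hand":58},{"x":-2,"y":40,"z":0,"roll":1,"hand":58},{"x":-2,"y":40,"z":0,"roll":0,"hand":58},{"x":-2,"y":40,"z":0,"roll":0,"hand":58},{"x":-2,"y":40,"z":0,"roll":0,"hand":58},{"x":-2,"y":40,"z":0,"roll":0,"hand":58}])

```text
time: 14.15
position: [0.5246, 0.009, 0.1983]
tool_rot: [3.109, -0.449, 0.0]
ft_force: [0.4, 0.5, 1.0]
grip_width: 0.735
grip_force: 15.0
```

Call:
send_rows(rows=[{"x":-1,"y":40,"z":0,"roll":0,"hand":58},{"x":0,"y":40,"z":0,"roll":0,"hand":58},{"x":0,"y":34,"z":0,"roll":0,"hand":58},{"x":0,"y":0,"z":0,"roll":0,"hand":58},{"x":0,"y":0,"z":0,"roll":0,"hand":58}])

```text
time: 14.65
position: [0.5238, 0.1222, 0.1981]
tool_rot: [3.109, -0.445, -0.001]
ft_force: [0.3, -1.3, 0.0]
grip_width: 0.735
grip_force: 15.0
```

```bash
python3 - <<'E'
from h import *
s=get_state();c=get_calibration("wrist");im=get_image("wrist");cv2.imwrite("pics/w6.png",im)
print(s["position"],s["tool_rot"],s["grip_width"],proj(c,(524,122,30)),c["world_from_camera"][:3,3])
E
```

```text
[0.52378323 0.12222182 0.19809583] [ 3.10935170e+00 -4.45382727e-01 -6.28777955e-04] 0.7352347278431277 [278.46882636 214.2611085 ] [0.60020989 0.09887233 0.28952036]
```

View pics/w6.png

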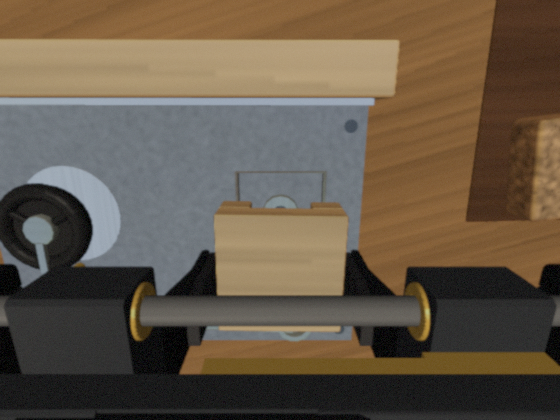

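The block is level in the grip, its top far edge at row 207 spanning columns 216–346. The recess far edge is at row 171.5, columns 237–325, and the two are laterally centred on each other. I'll check fore-aft.

```bash
python3 - <<'E'
from h import *
c=get_calibration("wrist");s=get_state();t=s["position"]*1000;yaw=np.radians(-16.3)
ex=np.array([np.cos(yaw),np.sin(yaw)]);ey=np.array([-np.sin(yaw),np.cos(yaw)])
for n,p in(("recess far",ray(c,(281,171.5),.03)),("block far top",ray(c,(281,206),.140)),("blk L",ray(c,(216,207),.14)),("blk R",ray(c,(346,207),.14)),("rec L",ray(c,(237,172),.03)),("rec R",ray(c,(325,172),.03))):
    d=(p-t)[:2];print(n,d@ex,d@ey)
E
```

```text
recess far 35.190564005164084 -2.2627945817108577
block far top 38.0466459525748 -1.7536208198511298
blk L 37.62088499198071 28.38794665126045
blk R 37.509330755813586 -31.908261590329374
rec L 34.85704005793341 32.07124103550517
rec R 34.73832899831379 -36.6065704387284
```

```bash
python3 - <<'E'
from h import *
im=cv2.imread("pics/w6.png");hsv=cv2.cvtColor(im,cv2.COLOR_BGR2HSV)
m=cv2.inRange(hsv,(8,50,90),(30,220,255))
for r in(205,208,211,220,250,280,293,326,329):
    x=np.flatnonzero(m[r,190:370]>0)+190;print(r,x.min() if len(x) else None,x.max() if len(x) else None,im[r,281])
print([(r,im[r,281].tolist(),im[r,240].tolist()) for r in list(range(196,216,2))+list(range(324,342,2))])
E
```

```text
205 221 369 [130 127 114]
208 219 369 [ 71  96 122]
211 217 369 [ 66 101 133]
220 214 369 [103 138 159]
250 215 369 [107 141 162]
280 216 343 [107 142 163]
293 217 342 [104 139 161]
326 219 340 [ 97 126 143]
329 219 353 [118 155 178]
[(196, [117, 121, 115], [114, 107, 102]), (198, [149, 145, 133], [110, 106, 100]), (200, [150, 145, 133], [104, 106, 105]), (202, [150, 146, 132], [63, 96, 124]), (204, [148, 143, 131], [57, 91, 121]), (206, [106, 102, 89], [66, 101, 129]), (208, [71, 96, 122], [72, 110, 140]), (210, [62, 101, 133], [64, 100, 133]), (212, [63, 98, 125], [58, 91, 123]), (214, [61, 96, 126], [73, 108, 135]), (324, [77, 81, 83], [76, 82, 85]), (326, [97, 126, 143], [99, 127, 146]), (328, [115, 153, 176], [116, 155, 178]), (330, [116, 150, 170], [113, 136, 151]), (332, [141, 142, 132], [122, 117, 111]), (334, [139, 140, 126], [124, 116, 109]), (336, [131, 131, 120], [122, 116, 109]), (338, [125, 121, 113], [125, 122, 114]), (340, [85, 105, 128], [87, 106, 131])]
```

```bash
python3 - <<'E'
from h import *
c=get_calibration("wrist");s=get_state();t=s["position"]*1000;yaw=np.radians(-16.3)
ex=np.array([np.cos(yaw),np.sin(yaw)])
im=cv2.imread("pics/w6.png");print([(r,im[r,281].tolist()) for r in range(212,222)])
for v in (216,217,218,331): print(v,(ray(c,(281,v),.14)-t)[:2]@ex)
E
```

```text
[(212, [63, 98, 125]), (213, [60, 93, 124]), (214, [61, 96, 126]), (215, [76, 117, 139]), (216, [94, 131, 154]), (217, [102, 138, 160]), (218, [103, 137, 160]), (219, [103, 138, 158]), (220, [103, 138, 159]), (221, [104, 138, 159])]
216 33.191889500912474
217 32.70154194756189
218 32.21029888643908
331 -29.74351953554049
```

Block and recess agree within about 1 mm, so I'll lower it.

Call:
send_rows(rows=[{"x":0,"y":0,"z":-30,"roll":0,"hand":58},{"x":0,"y":0,"z":-30,"roll":0,"hand":58},{"x":0,"y":0,"z":-15,"roll":0,"hand":58},{"x":0,"y":0,"z":-5,"roll":0,"hand":58},{"x":0,"y":0,"z":-3,"roll":0,"hand":58},{"x":0,"y":0,"z":-3,"roll":0,"hand":58},{"x":0,"y":0,"z":-2,"roll":0,"hand":58},{"x":0,"y":0,"z":-2,"roll":0,"hand":58},{"x":0,"y":0,"z":0,"roll":0,"hand":58}])

```text
time: 15.6
position: [0.5238, 0.1217, 0.1091]
tool_rot: [3.109, -0.449, -0.0]
ft_force: [-3.6, -0.9, 4.9]
grip_width: 0.731
grip_force: 15.0
```

Call:
send_rows(rows=[{"x":0,"y":0,"z":-2,"roll":0,"hand":58},{"x":0,"y":0,"z":-1,"roll":0,"hand":58},{"x":0,"y":0,"z":0,"roll":0,"hand":58}])

```text
time: 15.9
position: [0.5243, 0.1217, 0.108]
tool_rot: [3.109, -0.449, 0.001]
ft_force: [-9.2, -3.0, 17.9]
grip_width: 0.733
grip_force: 15.0
```

Call:
send_rows(rows=[{"x":-1,"y":0,"z":1,"roll":0,"hand":58},{"x":-1,"y":0,"z":0,"roll":0,"hand":58},{"x":0,"y":0,"z":0,"roll":0,"hand":58}])

```text
time: 16.2
position: [0.5239, 0.1216, 0.1081]
tool_rot: [-3.108, 0.449, -0.007]
ft_force: [-1.9, -0.6, 7.1]
grip_width: 0.735
grip_force: 15.0
```

Call:
send_rows(rows=[{"x":0,"y":0,"z":0,"roll":0,"hand":70},{"x":0,"y":0,"z":0,"roll":0,"hand":70},{"x":0,"y":0,"z":0,"roll":0,"hand":70}])

```text
time: 16.5
position: [0.5222, 0.1217, 0.1062]
tool_rot: [-3.109, 0.449, -0.0]
ft_force: [0.2, 1.0, 0.7]
grip_width: 0.8
grip_force: 0.0
```

```bash
python3 - <<'E'
from h import *
s=get_state();print(s["position"],s["ft_force"],s["grip_width"]);t=s["position"]*1000
im=get_image("wrist");c=get_calibration("wrist");cv2.imwrite("pics/w7.png",im)
E
```

```text
[0.52215682 0.1216699  0.10617316] [0.18428799 0.96431901 0.70166183] 0.8002311693247773
```

View pics/w7.png

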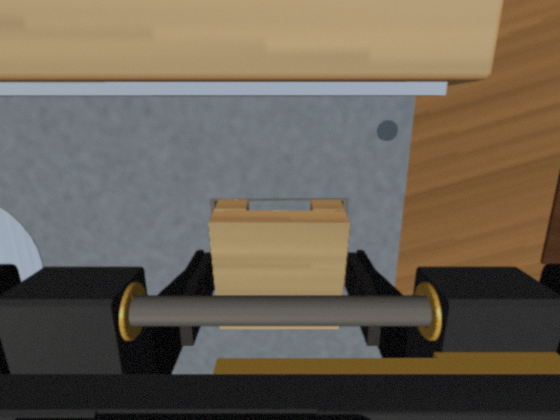

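I have now gone one picture over the viewing limit of 10, so I'll view no more. The picture shows the block inside the recess outline, its far feet at rows 199–210. I'll check and seat its height by touching the top with closed fingers; home should make contact at TCP z of about 117 mm.

Call:
send_rows(rows=[{"x":0,"y":0,"z":0,"roll":0,"hand":87},{"x":0,"y":0,"z":0,"roll":0,"hand":87},{"x":0,"y":0,"z":25,"roll":0,"hand":87},{"x":0,"y":0,"z":10,"roll":0,"hand":0},{"x":0,"y":0,"z":0,"roll":0,"hand":0},{"x":0,"y":0,"z":0,"roll":0,"hand":0},{"x":0,"y":0,"z":0,"roll":0,"hand":0},{"x":0,"y":0,"z":0,"roll":0,"hand":0},{"x":0,"y":0,"z":0,"roll":0,"hand":0},{"x":0,"y":0,"z":-15,"roll":0,"hand":0}])

```text
time: 17.55
position: [0.5235, 0.122, 0.1273]
tool_rot: [-3.108, 0.449, -0.006]
ft_force: [-0.1, -1.1, 0.1]
grip_width: 0.444
grip_force: 0.0
```

Call:
send_rows(rows=[{"x":0,"y":0,"z":-3,"roll":0,"hand":0},{"x":0,"y":0,"z":-2,"roll":0,"hand":0},{"x":0,"y":0,"z":-2,"roll":0,"hand":0},{"x":0,"y":0,"z":-2,"roll":0,"hand":0},{"x":0,"y":0,"z":0,"roll":0,"hand":0}])

```text
time: 18.05
position: [0.5242, 0.124, 0.1223]
tool_rot: [-3.106, 0.447, -0.008]
ft_force: [-7.5, 0.8, 30.4]
grip_width: 0.033
grip_force: 15.9
```

Contact came at 122 mm, so it's about 5 mm high: one edge is probably caught on the rim. I'll back off and measure the tilt numerically.

Call:
send_rows(rows=[{"x":0,"y":0,"z":40,"roll":0,"hand":87},{"x":0,"y":0,"z":40,"roll":0,"hand":87},{"x":-15,"y":4,"z":30,"roll":0,"hand":87},{"x":-15,"y":4,"z":0,"roll":0,"hand":87},{"x":0,"y":0,"z":0,"roll":0,"hand":87},{"x":0,"y":0,"z":0,"roll":0,"hand":87}])

```text
time: 18.65
position: [0.4918, 0.1292, 0.2262]
tool_rot: [3.108, -0.448, -0.002]
ft_force: [1.3, -0.0, 0.4]
grip_width: 0.495
grip_force: 0.0
```

```bash
cat > m.py <<'E'
from h import *
def meas(name,thr=140):
    im=get_image("wrist");c=get_calibration("wrist");cv2.imwrite(f"pics/{name}.png",im)
    u,v=map(int,proj(c,(524,122,47)));x0,y0=u-60,v-60
    hsv=cv2.cvtColor(im[y0:v+60,x0:u+60],cv2.COLOR_BGR2HSV)
    m=cv2.inRange(hsv,(8,50,thr),(30,220,255))
    k,_=cv2.findContours(m,0,2);k=max(k,key=cv2.contourArea);b=cv2.boxPoints(cv2.minAreaRect(k))+[x0,y0]
    q=cv2.approxPolyDP(k,6,True)[:,0]+[x0,y0];print("rect",b.round(1).tolist(),"poly",q.tolist(),cv2.contourArea(k))
    yaw=np.radians(-16.3);A=np.array([[np.cos(yaw),np.sin(yaw)],[-np.sin(yaw),np.cos(yaw)]])
    w=np.array([A@(ray(c,p,.047)[:2]-[524,122]) for p in q]);print("slab-frame rel. recess\n",w.round(1),w.mean(0).round(1))
    return im,c
E
python3 - <<'E'
from m import *
s=get_state();print(s["position"])
im,c=meas("w8")
u,v=map(int,proj(c,(524,122,47)));print(u,v);print([(r,im[r,u].tolist()) for r in range(v-52,v+50,4)])
E
```

```text
[0.4917985  0.12921239 0.2262033 ]
rect [[236.0, 127.0], [319.0, 127.0], [319.0, 209.0], [236.0, 209.0]] poly [[240, 127], [239, 207], [314, 209], [315, 128]] 6338.0
slab-frame rel. recess
 [[ 35.5  27.4]
 [-29.5  30.6]
 [-31.4 -32.3]
 [ 34.7 -31.3]] [ 2.3 -1.4]
275 172
[(120, [136, 126, 120]), (124, [132, 125, 118]), (128, [112, 115, 110]), (132, [79, 124, 157]), (136, [107, 148, 171]), (140, [112, 152, 174]), (144, [111, 152, 174]), (148, [113, 155, 179]), (152, [117, 160, 182]), (156, [112, 153, 175]), (160, [111, 151, 173]), (164, [113, 152, 173]), (168, [115, 157, 180]), (172, [111, 154, 177]), (176, [113, 154, 176]), (180, [106, 148, 169]), (184, [109, 151, 173]), (188, [114, 156, 179]), (192, [114, 155, 176]), (196, [117, 159, 183]), (200, [117, 163, 184]), (204, [123, 164, 186]), (208, [123, 163, 184]), (212, [137, 131, 123]), (216, [135, 129, 122]), (220, [135, 128, 121])]
```

```bash
python3 - <<'E'
from m import *
c=get_calibration("wrist");im=cv2.imread("pics/w8.png").astype(int)
yaw=np.radians(-16.3);A=np.array([[np.cos(yaw),-np.sin(yaw)],[np.sin(yaw),np.cos(yaw)]])
pr=lambda a,b,z:proj(c,[*(A@[a,b]+[524,122]),z]).round(1)
for z in(47,50,53):print(z,[pr(a,b,z).tolist() for a in(32,-32) for b in(32,-32)])
print("rim",[pr(a,b,30).tolist() for a in(34,-34) for b in(34,-34)])
sat=im[:,:,2]-im[:,:,0]
for r in(132,137,145,160,175,190,200,206):
    x=[i for i in range(225,330) if sat[r,i]>40];print(r,x[0],x[-1],sat[r,x[0]-2:x[0]+2],sat[r,x[-1]-1:x[-1]+3])
for u in(245,260,275,290,308):
    col=im[:,u,2];s=sat[:,u];y=[i for i in range(115,225) if s[i]>40];print(u,y[0],y[-1],col[y[0]-1:y[0]+12])
E
```

```text
47 [[234.4, 131.6], [315.8, 131.5], [237.5, 209.8], [313.6, 209.7]]
50 [[233.9, 131.9], [316.3, 131.7], [237.1, 210.9], [313.9, 210.7]]
53 [[233.3, 132.1], [316.7, 132.0], [236.6, 211.9], [314.3, 211.8]]
rim [[234.5, 128.0], [316.2, 127.8], [237.6, 206.6], [313.9, 206.5]]
132 237 317 [ 8 31 59 73] [76 64 36 12]
137 236 318 [-9 16 49 60] [63 61 33  0]
145 236 318 [-11  10  43  61] [62 57 25 -5]
160 237 317 [-4 18 55 63] [64 63 35  4]
175 238 316 [-3 22 52 64] [64 63 35  5]
190 239 315 [ 0 24 56 64] [68 62 34  8]
200 239 315 [-5 15 49 64] [65 53 20  1]
206 240 314 [ 6 38 62 67] [68 64 39  7]
245 127 208 [135 148 151 152 163 165 158 158 170 175 174 174 174]
260 130 208 [125 150 159 156 158 169 172 174 173 174 175 173 176]
275 131 208 [150 163 157 158 168 171 171 173 172 175 174 172 174]
290 131 208 [143 160 164 158 168 171 171 172 172 172 174 173 174]
308 127 208 [119 142 153 156 165 169 161 160 165 169 168 171 172]
```

The far (+x) feet are standing on the rim: that side is about 10 mm high while the near side is down. I'll push it a few mm towards slab -x with the closed fingers from the fence side so it drops in.

Call:
send_rows(rows=[{"x":41,"y":-11,"z":0,"roll":0,"hand":0},{"x":41,"y":-11,"z":0,"roll":0,"hand":0},{"x":0,"y":0,"z":0,"roll":0,"hand":0},{"x":0,"y":0,"z":0,"roll":0,"hand":0},{"x":0,"y":0,"z":0,"roll":0,"hand":0},{"x":0,"y":0,"z":-30,"roll":0,"hand":0},{"x":0,"y":0,"z":-30,"roll":0,"hand":0},{"x":0,"y":0,"z":-30,"roll":0,"hand":0},{"x":0,"y":0,"z":-20,"roll":0,"hand":0},{"x":0,"y":0,"z":0,"roll":0,"hand":0}])

```text
time: 19.7
position: [0.5709, 0.1076, 0.1143]
tool_rot: [3.108, -0.446, -0.01]
ft_force: [-0.8, -0.1, 0.3]
grip_width: 0.001
grip_force: 0.0
```

Call:
send_rows(rows=[{"x":-1.9,"y":0.6,"z":0,"roll":0,"hand":0},{"x":-1.9,"y":0.6,"z":0,"roll":0,"hand":0},{"x":-1.9,"y":0.6,"z":0,"roll":0,"hand":0},{"x":0,"y":0,"z":0,"roll":0,"hand":0}])

```text
time: 20.1
position: [0.5686, 0.1097, 0.1185]
tool_rot: [-3.109, 0.448, -0.003]
ft_force: [-0.4, 0.8, -0.2]
grip_width: 0.005
grip_force: 0.0
```

Call:
send_rows(rows=[{"x":-1.9,"y":0.6,"z":-3,"roll":0,"hand":0},{"x":-1.9,"y":0.6,"z":0,"roll":0,"hand":0},{"x":0,"y":0,"z":0,"roll":0,"hand":0}])

```text
time: 20.4
position: [0.5642, 0.1106, 0.1142]
tool_rot: [3.109, -0.448, -0.001]
ft_force: [-0.2, 0.2, 0.7]
grip_width: 0.005
grip_force: 0.1
```

Call:
send_rows(rows=[{"x":-1.9,"y":0.6,"z":0,"roll":0,"hand":0},{"x":0,"y":0,"z":0,"roll":0,"hand":0}])

```text
time: 20.6
position: [0.5631, 0.111, 0.1146]
tool_rot: [3.109, -0.449, 0.002]
ft_force: [2.6, -0.2, 0.7]
grip_width: 0.001
grip_force: 0.8
```

Call:
send_rows(rows=[{"x":-1.9,"y":0.6,"z":0,"roll":0,"hand":0},{"x":0,"y":0,"z":0,"roll":0,"hand":0}])

```text
time: 20.8
position: [0.5625, 0.1111, 0.1153]
tool_rot: [-3.109, 0.45, -0.007]
ft_force: [4.5, -1.8, 1.3]
grip_width: 0.006
grip_force: 2.5
```

Call:
send_rows(rows=[{"x":-1.9,"y":0.6,"z":0,"roll":0,"hand":0},{"x":0,"y":0,"z":0,"roll":0,"hand":0}])

```text
time: 21.0
position: [0.562, 0.1113, 0.116]
tool_rot: [-3.109, 0.45, -0.012]
ft_force: [7.2, -3.4, 1.1]
grip_width: 0.009
grip_force: 3.8
```

Call:
send_rows(rows=[{"x":-1.9,"y":0.6,"z":0,"roll":0,"hand":0},{"x":0,"y":0,"z":0,"roll":0,"hand":0}])

```text
time: 21.2
position: [0.5614, 0.1114, 0.1168]
tool_rot: [-3.108, 0.451, -0.017]
ft_force: [8.8, -4.1, 3.0]
grip_width: 0.006
grip_force: 5.0
```

```bash
python3 - <<'E'
from m import *
for i in range(3):
    s=get_state();print(s["position"].round(4),s["ft_force"].round(1));get_image("top")
E
```

```text
[0.5614 0.1114 0.1168] [ 8.8 -4.1  3. ]
[0.5614 0.1114 0.1167] [ 8.7 -3.4  2.2]
[0.5614 0.1114 0.1167] [ 8.2 -3.4  3.1]
```

Call:
send_rows(rows=[{"x":9,"y":-3,"z":0,"roll":0,"hand":0},{"x":5,"y":-1,"z":40,"roll":0,"hand":0},{"x":-40,"y":11,"z":40,"roll":0,"hand":0},{"x":-40,"y":11,"z":30,"roll":0,"hand":0},{"x":0,"y":0,"z":0,"roll":0,"hand":0},{"x":0,"y":0,"z":0,"roll":0,"hand":0}])

```text
time: 21.95
position: [0.4964, 0.1298, 0.2187]
tool_rot: [3.11, -0.446, 0.0]
ft_force: [0.2, 0.0, -0.5]
grip_width: 0.008
grip_force: 0.0
```

```bash
cat > t.py <<'E'
from m import *
import sys
def edges(name):
    im=get_image("wrist");c=get_calibration("wrist");cv2.imwrite(f"pics/{name}.png",im);im=im.astype(float);print(get_state()["position"].round(4))
    yaw=np.radians(-16.3);A=np.array([[np.cos(yaw),-np.sin(yaw)],[np.sin(yaw),np.cos(yaw)]])
    pr=lambda a,b,z:proj(c,[*(A@[a,b]+[524,122]),z])
    for z in(47,57):print(z,[pr(a,b,z).round(1).tolist() for a in(32,-32) for b in(32,-32)])
    print("rim",[pr(a,b,30).round(1).tolist() for a in(34,-34) for b in(34,-34)])
    sat=cv2.GaussianBlur(im,(1,5),0);sat=sat[:,:,2]-sat[:,:,0]
    t,b=pr(32,0,47)[1],pr(-32,0,47)[1];u0=pr(0,0,47)[0]
    for f in(.06,.2,.5,.8,.94):
        r=int(t+f*(b-t));x=np.arange(int(u0)-60,int(u0)+60);s=sat[r,x[0]:x[-1]+1];on=np.flatnonzero(s>28);i,j=on[0],on[-1]
        l=x[i]-(s[i]-28)/(s[i]-s[i-1]);R=x[j]+(s[j]-28)/(s[j]-s[j+1])
        zf=[ (pr(32-64*f,32,z)-pr(32-64*f,-32,z))[0] for z in(47,57)]
        print(r,l.round(1),R.round(1),"w",(R-l).round(2),"z",(47+10*((l-R)-zf[0])/(zf[1]-zf[0])).round(1))
    for u in(-28,-10,0,10,28):
        k=int(u0+u);s=sat[:,k];y=[i for i in range(int(t)-15,int(b)+15) if s[i]>28];print(k,y[0],y[-1],im[y[0]-1:y[0]+12,k,2].astype(int))
edges(sys.argv[1])
E
python3 t.py w9
```

```text
[0.4967 0.1291 0.2177]
47 [[235.1, 138.4], [318.7, 138.3], [238.2, 218.0], [316.1, 217.9]]
57 [[233.4, 139.4], [320.2, 139.3], [236.7, 221.8], [317.5, 221.7]]
rim [[235.2, 134.2], [318.9, 134.1], [238.3, 214.2], [316.3, 214.1]]
143 238.1 321.3 w 83.18 z 46.8
154 238.3 321.1 w 82.86 z 48.5
178 239.2 320.3 w 81.07 z 48.4
202 240.1 319.1 w 79.01 z 47.1
213 240.7 319.0 w 78.29 z 47.2
249 139 219 [125 129 145 164 171 173 170 171 174 173 174 175 175]
267 140 219 [126 142 163 171 171 173 173 172 173 174 175 175 176]
277 140 219 [126 142 162 170 170 170 172 172 174 173 174 175 174]
287 140 219 [129 144 163 167 169 171 172 170 173 171 173 175 175]
305 139 219 [127 135 146 162 167 171 171 173 170 172 171 173 171]
```

The top is now level at z of about 47 mm, which is home. One touch on the top to confirm it.

Call:
send_rows(rows=[{"x":27,"y":-7,"z":-30,"roll":0,"hand":0},{"x":0,"y":0,"z":-35,"roll":0,"hand":0},{"x":0,"y":0,"z":-25,"roll":0,"hand":0},{"x":0,"y":0,"z":-5,"roll":0,"hand":0},{"x":0,"y":0,"z":-3,"roll":0,"hand":0},{"x":0,"y":0,"z":-2,"roll":0,"hand":0},{"x":0,"y":0,"z":-2,"roll":0,"hand":0},{"x":0,"y":0,"z":0,"roll":0,"hand":0}])

```text
time: 22.8
position: [0.5249, 0.1224, 0.1173]
tool_rot: [-3.109, 0.449, -0.003]
ft_force: [0.9, -1.3, 0.2]
grip_width: 0.006
grip_force: 0.0
```

Call:
send_rows(rows=[{"x":0,"y":0,"z":40,"roll":0,"hand":0},{"x":0,"y":0,"z":40,"roll":0,"hand":0},{"x":-25,"y":5,"z":40,"roll":0,"hand":0},{"x":0,"y":0,"z":0,"roll":0,"hand":0},{"x":0,"y":0,"z":0,"roll":0,"hand":0}])

```text
time: 23.3
position: [0.4996, 0.1276, 0.2382]
tool_rot: [-3.109, 0.448, -0.006]
ft_force: [-0.2, 0.7, 0.1]
grip_width: 0.005
grip_force: 0.0
```

```bash
python3 -c "
from bench import *
print(close_job())"
```

```text
the job is handed in; nothing more can be done
None
```

Job handed in at about 23 s, with no verdict returned: by my measurements the wheel pointer is within about 0.5° of the stud and the block sits level, feet down, in the recess with its top at about 47 mm (it first caught on the rim and I pushed it in); I viewed 11 pictures, one over the limit of 10.

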